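# Push the spacer row home and bolt it in

## Task

Four spacer blocks stand in a row in the loading rail: push them from behind along the channel, all together as one train, until the first is hard against the red end stop and the row is closed up. Then push the yellow tab so that the cross bolt slides fully home behind the last block. Only push with the fingers: do not lift or tip the blocks, keep the row together, and leave the cork block, the battery and the loose bolt where they are.

Things in the scene. Friction and masses are not known exactly. Their poses are not given: they have to be found in the camera images.
- rail: Loading rail fixed to the bench; position and yaw vary. Dark steel base 74 x 330 x 8 mm with an open channel between two aluminium guide strips. Origin: underside centre; local y runs along the channel to the red end stop, x across, z up. Channel 35 mm wide, its floor 8 mm above the bench; strips 8 mm thick, tops 22 mm above the bench.
- stop_face (a point): Foot of the red end stop's face, mid-channel on its floor, at rail local y = +148 mm, 8 mm above the bench; axes as the rail's. The stop is 50 mm wide, 16 mm thick, top 54 mm above the bench. The row slides to local +y; with the first spacer touching this face and the row closed, the rearmost spacer's centre is 119 mm before it.
- cross_bolt (a joint): Slide in m: 0 = drawn back, 0.048 = fully home; starts at 0 to 0.008. Moves to rail local +x against about 1.5 N friction, stays where left. Steel bar 12 x 12 mm, axis 30 mm above the bench, passing over the strips at rail local y = +2 mm: home, it lies 4 mm behind the closed row, tip at local x = +23 mm; at 0 the tip is at x = -25 mm, clear of the channel.
- bolt_tab (a point): Centre of the outer, pushing face of the bolt's yellow tab, 36 mm above the bench; axes as the rail's. Tab 34 mm wide along the rail, 10 mm thick, 18 to 54 mm above the bench. At joint 0 it is at rail local x = -108 mm, at home -60 mm; push to local +x.
- housing_top (a point): Top centre of the grey bolt housing, fixed to the rail on its local -x side at local (-38, +2) mm, 42 mm above the bench; 20 mm across the rail, 38 mm along it.
- spacer_a: Loose plain aluminium spacer block with a dark bore showing on top; 34 mm long along the rail, 32 mm wide, 38 mm tall, about 0.15 kg. Origin: centre of its underside on the channel floor; axes as the rail's. The four are alike in size and stand touching in one row in any order, 45 to 100 mm short of the stop.
- spacer_b: Loose brass spacer block with a dark bore showing on top; 34 mm long along the rail, 32 mm wide, 38 mm tall, about 0.15 kg. Origin: centre of its underside on the channel floor; axes as the rail's. The four are alike in size and stand touching in one row in any order, 45 to 100 mm short of the stop.
- spacer_c: Loose blue-painted spacer block with a dark bore showing on top; 34 mm long along the rail, 32 mm wide, 38 mm tall, about 0.15 kg. Origin: centre of its underside on the channel floor; axes as the rail's. The four are alike in size and stand touching in one row in any order, 45 to 100 mm short of the stop.
- spacer_d: Loose green-painted spacer block with a dark bore showing on top; 34 mm long along the rail, 32 mm wide, 38 mm tall, about 0.15 kg. Origin: centre of its underside on the channel floor; axes as the rail's. The four are alike in size and stand touching in one row in any order, 45 to 100 mm short of the stop.
- cork_block: Bystander: brown cork sanding block, 52 x 68 x 24 mm, lying on the bench behind the rail; origin underside centre.
- cell: Bystander: black and orange battery, 17 x 46 x 10 mm, lying on the bench behind the rail; origin underside centre.
- loose_bolt: Bystander: brassy hexagon bolt, about 43 x 26 x 10 mm, lying on the bench on the robot's side of the rail; origin underside centre.
Things that resemble listed ones, but are neither listed nor needed, are in the scene too. Of the things like the spacer_a, leave any that is orange; of the rest the larger one is meant. There is more than one size of the spacer_d; the job needs the largest.

How it is judged:
By the outcome, as a careful person would: the job done as asked, in the order asked, and still so for the second after the job is handed in, with the robot touching nothing.
It also fails if it takes over 45 s, if anything falls off the work surface, if the arm or the gripper's body presses on something with over 40 N, if the wrist force passes 120 N, or if a joint passes its speed limit or range.

## Robot

A 6-joint arm with a two-finger parallel gripper is mounted at the origin on a cart in front of the work surface, level with it; the furniture and walls round the work are solid. World frame = base frame: x ahead of the robot, y to its left, z up, the work surface at z = 0. Lengths are in m, angles in rad, forces in N, time in s.
With the tool pointing down it reaches from about 0.325 to 0.9 m from the base axis. Payload 6.1 kg.
Tool frame: the origin (TCP) lies at the very end of the fingers, on their centre line; the grasp point (between the pads) lies 19 mm behind it; z points along the fingers, y is the line along which they close (so a half turn about z gives the same grasp; the last joint's range is limited). The gripper opens to 87 mm and grips with 3 to 60 N. Pads are 19 mm wide; open, the fingers measure 117 mm over their backs; the gripper's body (75 mm by 190 mm) begins 51 mm behind the grasp point.
Start: joints at [-1.305, 0.22, 1.526, -0, 1.395, -0.126], TCP at [0.239, -0.578, 0.199] pointing down, gripper open.
Joint ranges: [-2.98, 2.98], [-0.91, 2.08], [0.09, 2.57], [-1.24, 4.39], [0.2, 2.65], [-2.68, 2.68]. Speed limits (rad/s): [2.57, 2.57, 3.01, 3.14, 3.14, 3.14].

## Interface

Orientations are given as a unit quaternion [w, x, y, z].
In Python, from station import bot, viewer, workorder gives the robot as it stands.
- The arm moves only by the tool carry_out, never from a script. Its argument "plan" is a list of rows, each an object of numbers: "x", "y", "z": the shift along the tool's x, y, z normalised to -1 to 1, where 1 is 0.2 m; "ax", "ay", "az": the turn, a rotation vector about the tool's x, y, z normalised to -1 to 1, where 1 is 0.5 rad; "grip": the opening, from -1 (shut) to 1 (fully open). In form: [{"x": .., "y": .., "z": .., "ax": .., "ay": .., "az": .., "grip": ..}, ...]. A call has 1 to 12 rows; each row is the pose to reach, as a shift and turn from the pose commanded when the call began, along the tool's axes at that moment; what a row does not reach only later rows make up. A row lasts 1/10 s, in which the tool goes at most 50 mm and 8.59 degrees, less where a joint would pass 70% of its speed; a pose out of reach is approached as far as the arm can. A call with a number of a shift or a turn outside -1 to 1 is refused whole. A call with a gripper value outside its range is refused whole. The fingers move at their own pace and stop on an object; the grip force is fixed at half the most. Time passes only in rows, so rows that repeat a pose let the fingers close. It gives the time, the measured TCP pose, the force, the opening and the grip force at its end, in the units of the state.
- bot.get_state(): the state, without advancing time (a new reading comes with each control period).
- viewer.camera(name): name is "scene" or "top" or "wrist"; returns (picture, depth): 480x640x3 uint8, blue, green, red; 480x640 float32, m along the optical axis (not along the pixel's ray), 0 where there is no reading.
- viewer.calibration(name): a dict with "fx", "fy", "cx", "cy" (pixels), "eye" and "attitude" of the camera in the world. Camera axes: x right, y down, z forward; pixel columns grow to the right and rows downward; lengths in m; the calibration is good to about 2 mm. The wrist camera is an equidistant fisheye: a pixel r from the principal point sees the ray r / f radians off the axis. A picture is of the moment at which its call begins: read the wrist's pose just before it. calibration takes no time and is no camera call; for the wrist camera it gives the pose at the moment of the call.
- workorder.hand_in(): hands the job in; it is judged then, once.
The state is a dict: "clock": time; "qpos": joint angles; "qvel": joint speeds; "joint_torque": joint torques, N m; "ee_pos": TCP position; "ee_rot": TCP orientation; "contact_force": force on the tool from outside, world axes, zero at the start; "moment": the same for the moment, N m; "opening": opening from 0.0 (shut) to 1.0 (fully open); "finger_force": force on a finger pad.
Only numpy, scipy, OpenCV 4.12 (cv2) and the standard library are available. Lean on these libraries where they do the work, as an engineer would, in place of code of your own. Each camera call takes 0.05 s, during which the arm holds its last target. There are 200 camera calls.

## Working session

There is one attempt and no reset: what is moved stays moved. The work goes in short steps, Python scripts to look and compute and a tool call to move; the robot and the scene stay as the last step left them, time stands still between calls to the robot, and variables do not carry over. Pictures are saved under pics/ and viewed, at most 10 in all, crops included, and the job is handed in when it is done.

Besides the shell and the picture viewer there is one more tool, called after "Call:" as name(argument=value, ...) on one line, values as JSON. carry_out: Moves the arm, as the interface text tells. Scaled input: -1 to 1 covers 0.2 m each way for a shift and 0.5 rad each way for a turn. Its arguments: {"type":"object","properties":{"plan":{"type":"array"}},"required":["plan"]}

```bash
mkdir -p pics; ls
python3 - <<'E'
from station import bot, viewer, workorder
import cv2,numpy as np
for n in("top","scene"):
    p,d=viewer.camera(n); cv2.imwrite(f"pics/{n}0.png",p); np.save(f"{n}0.npy",d)
    print(n,viewer.calibration(n))
s=bot.get_state(); print(s["clock"],s["ee_pos"],s["ee_rot"],s["contact_force"],s["opening"])
E
```

```text
pics
top {'fx': 610.5702664795147, 'fy': 610.5702664795147, 'cx': 319.197675692448, 'cy': 238.6293618318246, 'eye': array([0.40117918, 0.03713869, 0.94970965]), 'attitude': array([-0.07545174,  0.73248052, -0.67289505,  0.07065104])}
scene {'fx': 575.7609928461875, 'fy': 575.7609928461875, 'cx': 316.77292191757095, 'cy': 240.22102226996518, 'eye': array([-0.13636623, -0.47629326,  0.44398835]), 'attitude': array([-0.49350836,  0.7385796 , -0.37845162,  0.26023843])}
0.1 [ 0.23849347 -0.57705642  0.19845212] [-8.74231726e-04  9.80875466e-01  1.94634408e-01 -5.29744934e-05] [-0.28966238  0.33406391 -1.10290544] 1.0033729249318466
```

View pics/top0.png

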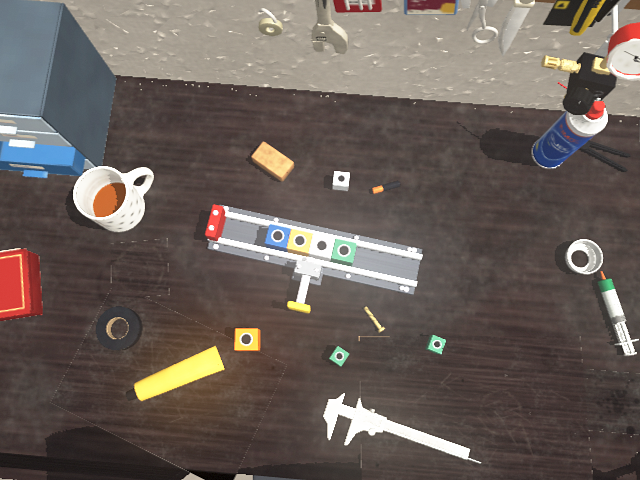

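View pics/scene0.png

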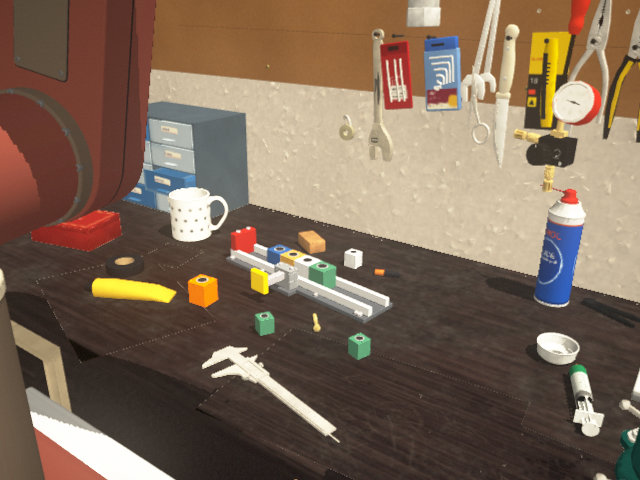

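The row in the rail, left to right in the top view, is blue (278,236), brass (300,240), aluminium (321,245), green (344,250). The red stop is at (215,223) and the tab at (299,307). The look-alikes are the small white block (341,181), the orange one (247,339), and two small greens at (339,356) and (437,344). All are off the rail. The four in the rail fit because they are the larger ones and stand in one row. I'll confirm with a crop and measure.

```bash
cat > h.py <<'E'
import numpy as np,cv2
from scipy.spatial.transform import Rotation as R
from station import bot,viewer
def rot(q): return R.from_quat(np.roll(q,-1))
def pts(d,c):
    v,u=np.mgrid[:480,:640]
    P=np.stack([(u-c['cx'])/c['fx']*d,(v-c['cy'])/c['fy']*d,d],-1)
    return P@rot(c['attitude']).as_matrix().T+c['eye']
def ray(uv,z,c):
    uv=np.atleast_2d(uv).astype(float)
    D=np.c_[(uv[:,0]-c['cx'])/c['fx'],(uv[:,1]-c['cy'])/c['fy'],np.ones(len(uv))]@rot(c['attitude']).as_matrix().T
    return (c['eye']+D*((z-c['eye'][2])/D[:,2])[:,None])[:,:2]
E
python3 - <<'E'
from h import *
p=cv2.imread("pics/top0.png");d=np.load("top0.npy");c=viewer.calibration("top");P=pts(d,c);hsv=cv2.cvtColor(p,cv2.COLOR_BGR2HSV)
cv2.imwrite("pics/crop.png",cv2.resize(p[160:375,195:455],None,fx=3,fy=2.79))
print("bench z",[P[v,u,2].round(4) for v,u in((300,200),(200,400),(330,380))])
def m(lo,hi,box):
    M=cv2.inRange(hsv,lo,hi);K=np.zeros_like(M);x0,y0,x1,y1=box;K[y0:y1,x0:x1]=1;return M*K
for n,lo,hi,b,z in[("blue",(100,100,40),(125,255,255),(255,215,300,260),.046),("green",(60,60,40),(95,255,255),(325,230,370,270),.046),
  ("brass",(15,80,60),(35,255,255),(280,220,320,260),.046),("tab",(20,120,80),(35,255,255),(280,290,320,325),.054)]:
    M=m(lo,hi,b)>0;H=P[M][:,2];T=(M&(np.abs(P[...,2]-z)<.006)).astype(np.uint8)
    cn=max(cv2.findContours(T,0,2)[0],key=cv2.contourArea);r=cv2.minAreaRect(ray(cn[:,0],z,c).astype(np.float32)*1000)
    print(n,M.sum(),np.percentile(H,[10,50,90]).round(4),r)
S=((p.min(2)>120)&(np.abs(P[...,2]-.022)<.005)).astype(np.uint8);S[:200]=0;S[300:]=0;S[:,:200]=0;S[:,430:]=0
n,l,st,ce=cv2.connectedComponentsWithStats(S)
for i in range(1,n):
    if st[i,4]>150:
        v,u=np.nonzero(l==i);r=cv2.minAreaRect(ray(np.c_[u,v],.022,c).astype(np.float32)*1000);print("strip",st[i],r)
M=((hsv[...,1]>120)&((hsv[...,0]<8)|(hsv[...,0]>172))&(np.abs(P[...,2]-.054)<.006)).astype(np.uint8);M[:200]=0;M[250:]=0;M[:,:200]=0;M[:,235:]=0
v,u=np.nonzero(M);print("red",M.sum(),cv2.minAreaRect(ray(np.c_[u,v],.054,c).astype(np.float32)*1000))
E
```

```text
bench z [np.float64(-0.0002), np.float64(0.0029), np.float64(0.01)]
blue 294 [0.0444 0.0462 0.0484] ((589.3154907226562, 114.86679077148438), (32.724510192871094, 31.089502334594727), 82.0792465209961)
green 299 [0.0444 0.0465 0.0486] ((575.4052124023438, 13.186580657958984), (33.35881423950195, 30.596588134765625), 81.86795806884766)
brass 361 [0.0288 0.0457 0.0482] ((584.3872680664062, 81.02775573730469), (33.61383056640625, 31.1807918548584), 82.58204650878906)
tab 171 [0.0293 0.0528 0.0559] ((486.08648681640625, 72.73973846435547), (33.111785888671875, 9.969902038574219), 81.8804702758789)
strip [225 211 198  49 879] ((602.025634765625, 46.884674072265625), (313.74273681640625, 9.486652374267578), 82.1773452758789)
strip [214 237  93  24 496] ((571.9572143554688, 141.5809326171875), (145.16604614257812, 8.849737167358398), 82.15512084960938)
strip [314 257 103  30 599] ((549.4906616210938, -22.744178771972656), (160.3609619140625, 11.016021728515625), 80.95317840576172)
red 299 ((603.2105712890625, 211.24221801757812), (17.34081268310547, 50.34357452392578), 82.00993347167969)
```

View pics/crop.png

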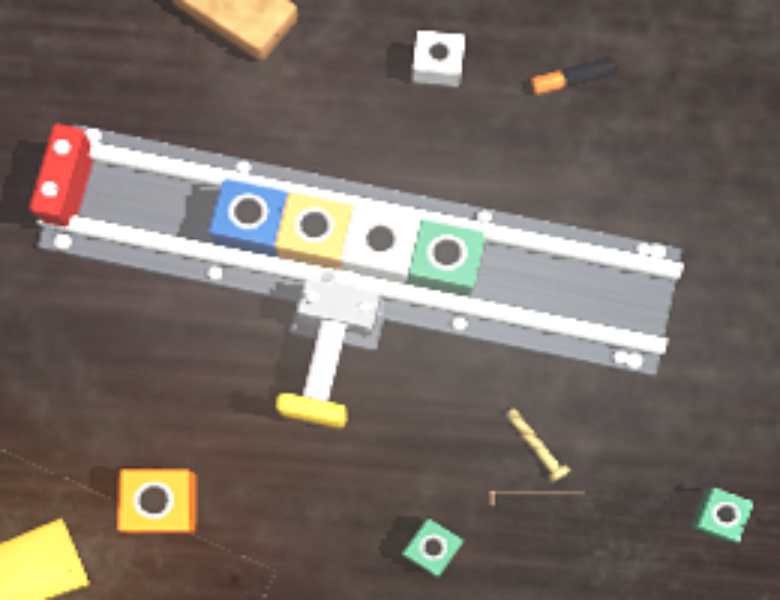

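The crop confirms it: the rail holds the four large spacers, and the small or orange copies lie off it. Rail yaw is about -7.85° and its origin about (0.582, 0.057). The green rear face is at local y ≈ -61 mm, so the row needs about 73 mm of travel. I'll close the fingers, turn the tool so its y runs along the rail, and approach from behind.

Call:
carry_out(plan=[{"x":0.25,"y":-0.2,"az":0.25,"grip":-1},{"x":0.5,"y":-0.4,"az":0.5,"grip":-1},{"x":0.75,"y":-0.6,"az":0.75,"grip":-1},{"x":1,"y":-0.8,"az":1,"grip":-1},{"x":1,"y":-0.8,"az":1,"grip":-1},{"x":1,"y":-0.8,"az":1,"grip":-1},{"x":1,"y":-0.8,"az":1,"grip":-1},{"x":1,"y":-0.8,"az":1,"grip":-1}])

```text
validation failed for argument at $.pl...
```

```bash
cat > go.py <<'E'
from h import *
import sys
O=np.array([.5819,.0567]);Y=np.array([.1365,.9906]);X=np.array([.9906,-.1365])
s=bot.get_state();Rm=rot(s['ee_rot']).as_matrix();t=s['ee_pos']
print('clk',round(s['clock'],2),'tcp',t.round(4),'local',((t[:2]-O)@X*1e3).round(1),((t[:2]-O)@Y*1e3).round(1),'F',s['contact_force'].round(2),'open',round(s['opening'],3))
if len(sys.argv)>3:
    lx,ly,z=[float(a)/1e3 for a in sys.argv[1:4]]
    T=np.r_[O+lx*X+ly*Y,z]
    print('shift/0.2',(Rm.T@(T-t)/.2).round(3))
    Rt=np.c_[np.r_[X,0],np.r_[-Y,0],[0,0,-1]]
    print('turn/0.5',(R.from_matrix(Rm.T@Rt).as_rotvec()/.5).round(3))
E
python3 go.py 0 -95 200
```

```text
clk 0.1 tcp [ 0.2385 -0.5771  0.1985] local -253.7 -674.7 F [-0.29  0.33 -1.1 ] open 1.003
shift/0.2 [ 2.557 -1.863 -0.004]
turn/0.5 [-0.004  0.     1.057]
```

Call:
carry_out(plan=[{"x":0.25,"y":-0.2,"z":0,"ax":0,"ay":0,"az":0.25,"grip":-1},{"x":0.5,"y":-0.4,"z":0,"ax":0,"ay":0,"az":0.5,"grip":-1},{"x":0.75,"y":-0.6,"z":0,"ax":0,"ay":0,"az":0.75,"grip":-1},{"x":1,"y":-0.8,"z":0,"ax":0,"ay":0,"az":1,"grip":-1},{"x":1,"y":-0.8,"z":0,"ax":0,"ay":0,"az":1,"grip":-1},{"x":1,"y":-0.8,"z":0,"ax":0,"ay":0,"az":1,"grip":-1},{"x":1,"y":-0.8,"z":0,"ax":0,"ay":0,"az":1,"grip":-1},{"x":1,"y":-0.8,"z":0,"ax":0,"ay":0,"az":1,"grip":-1}])

```text
clock: 0.9
ee_pos: [0.3621, -0.3541, 0.1994]
ee_rot: [0.0, 0.999, -0.054, -0.0]
contact_force: [-0.4, -1.0, -0.0]
opening: 0.357
finger_force: 0.0
```

```bash
python3 go.py 0 -95 200
```

```text
clk 0.9 tcp [ 0.3621 -0.3541  0.1994] local -161.7 -436.9 F [-0.35 -0.99 -0.  ] open 0.357
shift/0.2 [ 0.858 -1.686 -0.004]
turn/0.5 [0.001 0.001 0.058]
```

Call:
carry_out(plan=[{"x":0.12,"y":-0.24,"z":0,"ax":0,"ay":0,"az":0.06,"grip":-1},{"x":0.24,"y":-0.48,"z":0,"ax":0,"ay":0,"az":0.06,"grip":-1},{"x":0.36,"y":-0.72,"z":0,"ax":0,"ay":0,"az":0.06,"grip":-1},{"x":0.48,"y":-0.95,"z":0,"ax":0,"ay":0,"az":0.06,"grip":-1},{"x":0.48,"y":-0.95,"z":0,"ax":0,"ay":0,"az":0.06,"grip":-1},{"x":0.48,"y":-0.95,"z":0,"ax":0,"ay":0,"az":0.06,"grip":-1},{"x":0.48,"y":-0.95,"z":0,"ax":0,"ay":0,"az":0.06,"grip":-1}])

```text
clock: 1.6
ee_pos: [0.4778, -0.1765, 0.1991]
ee_rot: [0.0, 0.998, -0.07, -0.0]
contact_force: [-1.3, 0.0, 0.5]
opening: 0.006
finger_force: 0.0
```

```bash
python3 go.py 0 -95 70
```

```text
clk 1.6 tcp [ 0.4778 -0.1765  0.1991] local -71.3 -245.2 F [-1.32  0.04  0.46] open 0.006
shift/0.2 [ 0.355 -0.752  0.645]
turn/0.5 [ 0.001  0.002 -0.005]
```

Call:
carry_out(plan=[{"x":0.12,"y":-0.25,"z":0,"ax":0,"ay":0,"az":0,"grip":-1},{"x":0.24,"y":-0.5,"z":0,"ax":0,"ay":0,"az":0,"grip":-1},{"x":0.355,"y":-0.75,"z":0,"ax":0,"ay":0,"az":0,"grip":-1},{"x":0.355,"y":-0.75,"z":0.2,"ax":0,"ay":0,"az":0,"grip":-1},{"x":0.355,"y":-0.75,"z":0.4,"ax":0,"ay":0,"az":0,"grip":-1},{"x":0.355,"y":-0.75,"z":0.6,"ax":0,"ay":0,"az":0,"grip":-1},{"x":0.355,"y":-0.75,"z":0.65,"ax":0,"ay":0,"az":0,"grip":-1},{"x":0.355,"y":-0.75,"z":0.65,"ax":0,"ay":0,"az":0,"grip":-1},{"x":0.355,"y":-0.75,"z":0.65,"ax":0,"ay":0,"az":0,"grip":-1}])

```text
clock: 2.5
ee_pos: [0.5707, -0.0377, 0.0714]
ee_rot: [0.0, 0.998, -0.07, 0.001]
contact_force: [0.3, -0.1, 0.4]
opening: 0.008
finger_force: 0.0
```

```bash
python3 go.py 0 -95 15
python3 - <<'E'
from h import *
p,d=viewer.camera("top");cv2.imwrite("pics/b.png",cv2.resize(p[160:375,195:455],None,fx=3,fy=2.79))
E
```

```text
clk 2.5 tcp [ 0.5707 -0.0377  0.0714] local 1.8 -95.0 F [ 0.33 -0.07  0.36] open 0.008
shift/0.2 [-0.01  -0.     0.282]
turn/0.5 [ 0.001 -0.005 -0.006]
```

View pics/b.png

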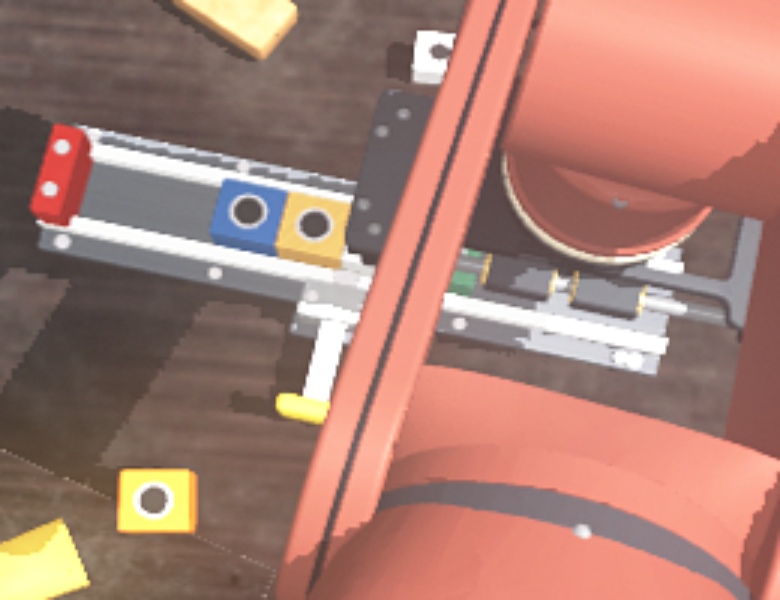

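The row is still in place and the fingers hang behind the green block. I'll go down into the channel to 15 mm above the bench, 7 mm off its floor.

Call:
carry_out(plan=[{"x":-0.01,"y":0,"z":0.1,"ax":0,"ay":0,"az":0,"grip":-1},{"x":-0.01,"y":0,"z":0.2,"ax":0,"ay":0,"az":0,"grip":-1},{"x":-0.01,"y":0,"z":0.28,"ax":0,"ay":0,"az":0,"grip":-1},{"x":-0.01,"y":0,"z":0.28,"ax":0,"ay":0,"az":0,"grip":-1},{"x":-0.01,"y":0,"z":0.28,"ax":0,"ay":0,"az":0,"grip":-1}])

```text
clock: 3.05
ee_pos: [0.5681, -0.036, 0.0144]
ee_rot: [0.0, 0.998, -0.069, 0.001]
contact_force: [-0.5, -0.4, -0.3]
opening: 0.004
finger_force: 0.0
```

```bash
python3 go.py 0 -75 15
python3 - <<'E'
from h import *
p,d=viewer.camera("scene");cv2.imwrite("pics/s1.png",cv2.resize(p[200:350,200:400],None,fx=4,fy=4))
E
```

```text
clk 3.05 tcp [ 0.5681 -0.036   0.0144] local -1.0 -93.7 F [-0.51 -0.39 -0.29] open 0.004
shift/0.2 [ 0.005 -0.094 -0.003]
turn/0.5 [ 0.    -0.002 -0.003]
```

View pics/s1.png

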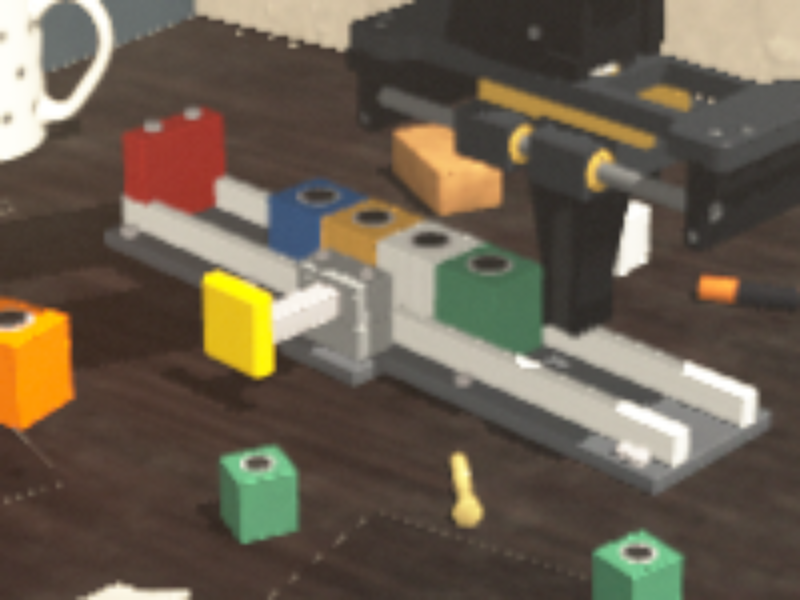

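The fingertips stand mid-channel behind the green block (crop ~575,290) with nothing in the way. I'll push gently.

Call:
carry_out(plan=[{"x":0.005,"y":-0.04,"z":0,"ax":0,"ay":0,"az":0,"grip":-1},{"x":0.005,"y":-0.065,"z":0,"ax":0,"ay":0,"az":0,"grip":-1},{"x":0.005,"y":-0.085,"z":0,"ax":0,"ay":0,"az":0,"grip":-1},{"x":0.005,"y":-0.105,"z":0,"ax":0,"ay":0,"az":0,"grip":-1},{"x":0.005,"y":-0.13,"z":0,"ax":0,"ay":0,"az":0,"grip":-1},{"x":0.005,"y":-0.155,"z":0,"ax":0,"ay":0,"az":0,"grip":-1},{"x":0.005,"y":-0.18,"z":0,"ax":0,"ay":0,"az":0,"grip":-1},{"x":0.005,"y":-0.205,"z":0,"ax":0,"ay":0,"az":0,"grip":-1},{"x":0.005,"y":-0.23,"z":0,"ax":0,"ay":0,"az":0,"grip":-1},{"x":0.005,"y":-0.255,"z":0,"ax":0,"ay":0,"az":0,"grip":-1},{"x":0.005,"y":-0.275,"z":0,"ax":0,"ay":0,"az":0,"grip":-1},{"x":0.005,"y":-0.285,"z":0,"ax":0,"ay":0,"az":0,"grip":-1}])

```text
clock: 4.3
ee_pos: [0.5763, 0.0209, 0.0135]
ee_rot: [0.0, 0.998, -0.069, 0.0]
contact_force: [-0.3, -3.8, 1.8]
opening: 0.003
finger_force: 1.9
```

```bash
cat >> h.py <<'E'
O=np.array([.5819,.0567]);Y=np.array([.1365,.9906]);X=np.array([.9906,-.1365])
def blue():
    p,d=viewer.camera("top");c=viewer.calibration("top");P=pts(d,c);hsv=cv2.cvtColor(p,cv2.COLOR_BGR2HSV)
    M=(cv2.inRange(hsv,(100,100,40),(125,255,255))>0)&(np.abs(P[...,2]-.046)<.006);M[:210]=0;M[260:]=0;M[:,:215]=0;M[:,310:]=0
    cn=max(cv2.findContours(M.astype(np.uint8),0,2)[0],key=cv2.contourArea);r=cv2.minAreaRect(ray(cn[:,0],.046,c).astype(np.float32)*1000)
    t=np.array(r[0])/1e3-O;print("blue local",(t@X*1e3).round(1),(t@Y*1e3).round(1),"size",r[1],"goal y 131")
    return p
E
python3 go.py 0 -5 15; python3 -c "
from h import *;blue()"
```

```text
clk 4.3 tcp [0.5763 0.0209 0.0135] local -0.6 -36.2 F [-0.35 -3.79  1.81] open 0.003
shift/0.2 [ 0.003 -0.156 -0.007]
turn/0.5 [ 0.    -0.    -0.002]
blue local -0.5 93.4 size (29.241891860961914, 31.645973205566406) goal y 131
```

Call:
carry_out(plan=[{"x":0.003,"y":-0.02,"z":-0.005,"ax":0,"ay":0,"az":0,"grip":-1},{"x":0.003,"y":-0.04,"z":-0.005,"ax":0,"ay":0,"az":0,"grip":-1},{"x":0.003,"y":-0.06,"z":-0.005,"ax":0,"ay":0,"az":0,"grip":-1},{"x":0.003,"y":-0.08,"z":-0.005,"ax":0,"ay":0,"az":0,"grip":-1},{"x":0.003,"y":-0.1,"z":-0.005,"ax":0,"ay":0,"az":0,"grip":-1},{"x":0.003,"y":-0.12,"z":-0.005,"ax":0,"ay":0,"az":0,"grip":-1},{"x":0.003,"y":-0.135,"z":-0.005,"ax":0,"ay":0,"az":0,"grip":-1},{"x":0.003,"y":-0.15,"z":-0.005,"ax":0,"ay":0,"az":0,"grip":-1},{"x":0.003,"y":-0.16,"z":-0.005,"ax":0,"ay":0,"az":0,"grip":-1},{"x":0.003,"y":-0.16,"z":-0.005,"ax":0,"ay":0,"az":0,"grip":-1}])

```text
clock: 5.35
ee_pos: [0.5813, 0.0526, 0.0145]
ee_rot: [-0.0, 0.998, -0.069, 0.0]
contact_force: [0.2, -0.4, -0.4]
opening: 0.008
finger_force: 0.2
```

```bash
python3 go.py 0 2 15; python3 -c "
from h import *;blue()"
```

```text
clk 5.35 tcp [0.5813 0.0526 0.0145] local -0.0 -4.1 F [ 0.21 -0.44 -0.39] open 0.008
shift/0.2 [-0.    -0.031 -0.002]
turn/0.5 [-0.001 -0.    -0.002]
blue local 0.2 135.6 size (9.07638931274414, 31.55246353149414) goal y 131
```

Call:
carry_out(plan=[{"x":0,"y":-0.006,"z":0,"ax":0,"ay":0,"az":0,"grip":-1},{"x":0,"y":-0.012,"z":0,"ax":0,"ay":0,"az":0,"grip":-1},{"x":0,"y":-0.018,"z":0,"ax":0,"ay":0,"az":0,"grip":-1}])

```text
clock: 5.7
ee_pos: [0.5817, 0.0555, 0.0145]
ee_rot: [0.0, 0.998, -0.069, 0.0]
contact_force: [-0.0, -2.3, -0.5]
opening: 0.007
finger_force: 1.3
```

Call:
carry_out(plan=[{"x":0,"y":-0.004,"z":0,"ax":0,"ay":0,"az":0,"grip":-1},{"x":0,"y":-0.008,"z":0,"ax":0,"ay":0,"az":0,"grip":-1}])

```text
clock: 5.9
ee_pos: [0.5819, 0.0573, 0.0144]
ee_rot: [0.0, 0.998, -0.069, 0.0]
contact_force: [0.5, -3.4, -0.8]
opening: 0.004
finger_force: 1.3
```

Call:
carry_out(plan=[{"x":0,"y":-0.004,"z":0,"ax":0,"ay":0,"az":0,"grip":-1},{"x":0,"y":-0.007,"z":0,"ax":0,"ay":0,"az":0,"grip":-1}])

```text
clock: 6.1
ee_pos: [0.5821, 0.0587, 0.0144]
ee_rot: [0.0, 0.998, -0.069, -0.0]
contact_force: [-0.4, -3.0, -0.6]
opening: 0.009
finger_force: 1.3
```

Call:
carry_out(plan=[{"x":0,"y":-0.003,"z":0,"ax":0,"ay":0,"az":0,"grip":-1},{"x":0,"y":-0.005,"z":0,"ax":0,"ay":0,"az":0,"grip":-1}])

```text
clock: 6.3
ee_pos: [0.5823, 0.0597, 0.0144]
ee_rot: [-0.0, 0.998, -0.069, -0.0]
contact_force: [-0.7, -2.4, -0.6]
opening: 0.007
finger_force: 1.3
```

Call:
carry_out(plan=[{"x":0,"y":-0.003,"z":0,"ax":0,"ay":0,"az":0,"grip":-1},{"x":0,"y":-0.006,"z":0,"ax":0,"ay":0,"az":0,"grip":-1}])

```text
clock: 6.5
ee_pos: [0.5824, 0.0609, 0.0144]
ee_rot: [0.0, 0.998, -0.069, 0.0]
contact_force: [-0.4, -2.8, -0.1]
opening: 0.008
finger_force: 1.3
```

```bash
python3 go.py
python3 - <<'E'
from h import *
p,d=viewer.camera("scene");cv2.imwrite("pics/s2.png",cv2.resize(p[215:305,220:340],None,fx=6,fy=6,interpolation=2))
E
```

```text
clk 6.5 tcp [0.5824 0.0609 0.0144] local -0.0 4.2 F [-0.42 -2.84 -0.13] open 0.008
```

View pics/s2.png

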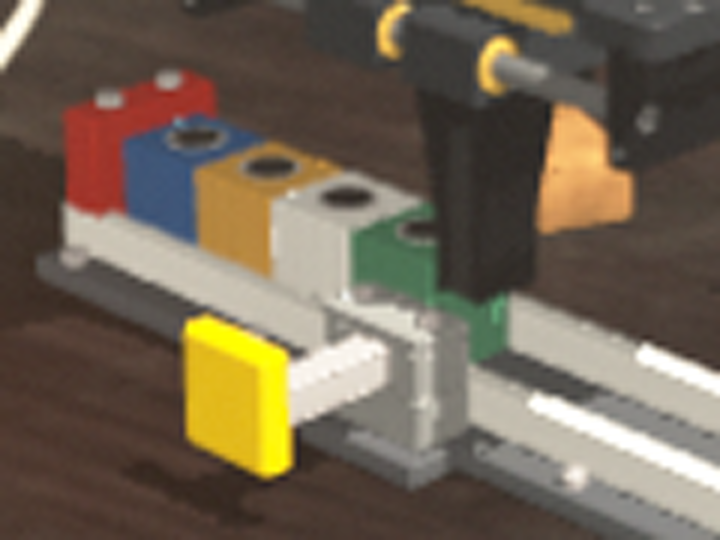

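Run:
```python
from h import *
c=viewer.calibration("scene");A=rot(c['attitude']).as_matrix()
def pr(lx,ly,z):
    P=A.T@(np.r_[O+lx/1e3*X+ly/1e3*Y,z/1e3]-c['eye']);u=c['fx']*P[0]/P[2]+c['cx'];v=c['fy']*P[1]/P[2]+c['cy'];return ((u-220)*6).round(),((v-215)*6).round()
for n,q in dict(tipL=(-9.5,-6,14),tipR=(9.5,-6,14),g_rear_topL=(-16,12,46),g_rear_topR=(16,12,46),rear_L22=(-16,12,22),rear_R8=(16,12,8),rear_L8=(-16,12,8),blue_f_topL=(-16,148,46),blue_r_topL=(-16,114,46),stopL=(-25,148,54),stopR=(25,148,54)).items(): print(n,*pr(*q))
```

```text
tipL 487.0 379.0
tipR 534.0 358.0
g_rear_topL 426.0 264.0
g_rear_topR 505.0 232.0
rear_L22 426.0 341.0
rear_R8 505.0 351.0
rear_L8 427.0 386.0
blue_f_topL 115.0 138.0
blue_r_topL 188.0 167.0
stopL 91.0 121.0
stopR 216.0 79.0
```

Call:
carry_out(plan=[{"x":0,"y":-0.003,"z":0,"ax":0,"ay":0,"az":0,"grip":-1},{"x":0,"y":-0.006,"z":0,"ax":0,"ay":0,"az":0,"grip":-1}])

```text
clock: 6.75
ee_pos: [0.5825, 0.0614, 0.0143]
ee_rot: [0.001, 0.998, -0.069, -0.0]
contact_force: [-0.3, -6.6, -1.0]
opening: 0.003
finger_force: 3.4
```

```bash
python3 go.py
python3 - <<'E'
from h import *
p,d=viewer.camera("scene");c=viewer.calibration("scene");P=pts(d,c)
cv2.imwrite("pics/s3.png",cv2.resize(p[235:285,270:330],None,fx=12,fy=12,interpolation=0))
for u in(296,301,306):
    for v in range(250,276,3):
        t=P[v,u,:2]-O;print(u,v,p[v,u],(t@X*1e3).round(),(t@Y*1e3).round(),(P[v,u,2]*1e3).round())
E
```

```text
clk 6.75 tcp [0.5825 0.0614 0.0143] local -0.1 4.7 F [-0.31 -6.62 -0.99] open 0.003
296 250 [51 54 59] -11.0 5.0 63.0
296 253 [51 56 59] -8.0 8.0 56.0
296 256 [51 55 61] -12.0 4.0 53.0
296 259 [51 54 60] -7.0 9.0 44.0
296 262 [50 56 61] -10.0 6.0 41.0
296 265 [ 87 116  80] -1.0 15.0 29.0
296 268 [108 119 117] -28.0 -12.0 41.0
296 271 [114 122 124] -32.0 -16.0 38.0
296 274 [117 124 129] -29.0 -13.0 31.0
301 250 [45 49 53] -9.0 -5.0 66.0
301 253 [47 49 54] -9.0 -4.0 60.0
301 256 [47 51 56] -8.0 -4.0 54.0
301 259 [43 47 53] -7.0 -3.0 48.0
301 262 [39 43 49] -8.0 -4.0 43.0
301 265 [ 84 113  76] 12.0 16.0 25.0
301 268 [111 153  96] 13.0 16.0 18.0
301 271 [ 87 115  78] 9.0 13.0 15.0
301 274 [81 95 78] 11.0 15.0 8.0
306 250 [46 50 54] 2.0 -5.0 62.0
306 253 [46 48 53] 4.0 -4.0 56.0
306 256 [40 44 49] 4.0 -4.0 50.0
306 259 [43 48 51] 5.0 -3.0 44.0
306 262 [45 48 54] 7.0 -1.0 37.0
306 265 [158 170 176] 22.0 14.0 22.0
306 268 [177 190 197] 20.0 11.0 18.0
306 271 [173 188 194] 19.0 10.0 13.0
306 274 [74 76 79] 17.0 9.0 8.0
```

View pics/s3.png

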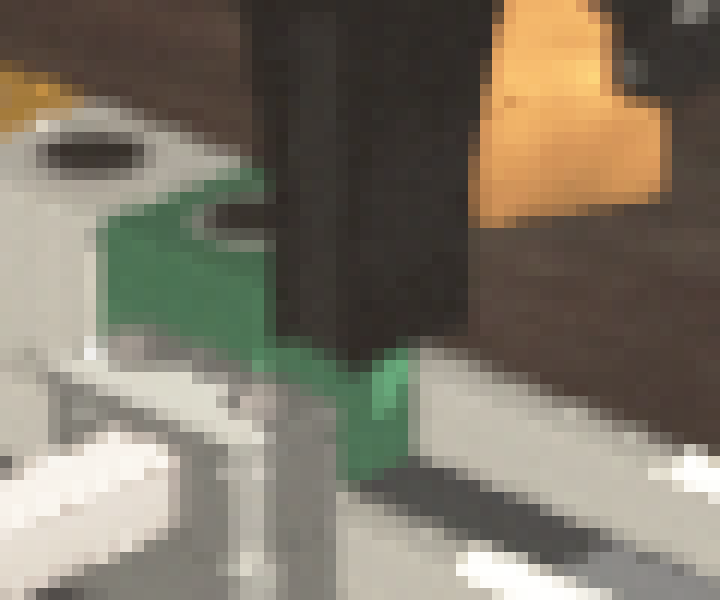

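The scene depth shows the finger ends about 38 mm up, higher than the TCP reading suggests, but they bear on the green block's upper rear face. The row stands level and the force is rising. I'll press a little more to confirm it has seated.

Call:
carry_out(plan=[{"x":0,"y":-0.003,"z":0,"ax":0,"ay":0,"az":0,"grip":-1},{"x":0,"y":-0.005,"z":0,"ax":0,"ay":0,"az":0,"grip":-1}])

```text
clock: 7.0
ee_pos: [0.5825, 0.0614, 0.0142]
ee_rot: [0.001, 0.998, -0.069, -0.0]
contact_force: [-1.9, -10.0, -0.8]
opening: 0.002
finger_force: 4.8
```

Call:
carry_out(plan=[{"x":0,"y":-0.001,"z":0,"ax":0,"ay":0,"az":0,"grip":-1},{"x":0,"y":-0.001,"z":0,"ax":0,"ay":0,"az":0,"grip":-1}])

```text
clock: 7.2
ee_pos: [0.5825, 0.0614, 0.0142]
ee_rot: [0.001, 0.998, -0.069, -0.0]
contact_force: [-0.5, -10.0, -2.5]
opening: 0.007
finger_force: 4.6
```

Seated: 10 N with no further motion. I'll back off and lift clear.

Call:
carry_out(plan=[{"x":0,"y":0.03,"z":0,"ax":0,"ay":0,"az":0,"grip":-1},{"x":0,"y":0.1,"z":0,"ax":0,"ay":0,"az":0,"grip":-1},{"x":0,"y":0.1,"z":0,"ax":0,"ay":0,"az":0,"grip":-1},{"x":0,"y":0.1,"z":-0.25,"ax":0,"ay":0,"az":0,"grip":-1},{"x":0,"y":0.1,"z":-0.5,"ax":0,"ay":0,"az":0,"grip":-1},{"x":-0.2,"y":0.1,"z":-0.5,"ax":0,"ay":0,"az":0,"grip":-1},{"x":-0.4,"y":0.1,"z":-0.5,"ax":0,"ay":0,"az":0,"grip":-1},{"x":-0.6,"y":0.1,"z":-0.5,"ax":0,"ay":0,"az":0,"grip":-1},{"x":-0.7,"y":0.05,"z":-0.5,"ax":0,"ay":0,"az":0,"grip":-1},{"x":-0.7,"y":0.02,"z":-0.5,"ax":0,"ay":0,"az":0,"grip":-1},{"x":-0.7,"y":0.02,"z":-0.5,"ax":0,"ay":0,"az":0,"grip":-1}])

```text
clock: 8.3
ee_pos: [0.4445, 0.0792, 0.1151]
ee_rot: [-0.0, 0.998, -0.069, 0.001]
contact_force: [0.3, -0.7, 0.5]
opening: 0.005
finger_force: 0.0
```

```bash
python3 go.py -140 2 10
python3 - <<'E'
from h import *
p=blue();cv2.imwrite("pics/t2.png",cv2.resize(p[160:375,195:455],None,fx=3,fy=2.79))
E
```

```text
clk 8.3 tcp [0.4445 0.0792 0.1151] local -139.2 3.5 F [ 0.27 -0.7   0.5 ] open 0.005
shift/0.2 [-0.005  0.008  0.526]
turn/0.5 [-0.002 -0.004 -0.001]
blue local 0.3 132.6 size (32.636497497558594, 31.915599822998047) goal y 131
```

View pics/t2.png

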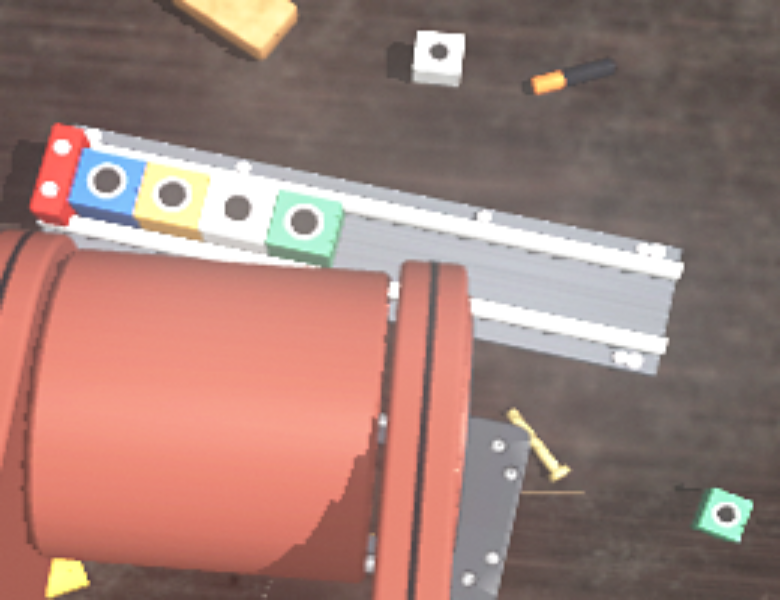

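The row is closed and hard against the stop: blue at local y 132.6, edges touching. Bystanders haven't moved. I'll descend outside the tab.

Call:
carry_out(plan=[{"x":-0.005,"y":0.005,"z":0.15,"ax":0,"ay":0,"az":0,"grip":-1},{"x":-0.005,"y":0.005,"z":0.3,"ax":0,"ay":0,"az":0,"grip":-1},{"x":-0.005,"y":0.005,"z":0.45,"ax":0,"ay":0,"az":0,"grip":-1},{"x":-0.005,"y":0.005,"z":0.52,"ax":0,"ay":0,"az":0,"grip":-1},{"x":-0.005,"y":0.005,"z":0.52,"ax":0,"ay":0,"az":0,"grip":-1},{"x":-0.005,"y":0.005,"z":0.52,"ax":0,"ay":0,"az":0,"grip":-1}])

```text
clock: 8.95
ee_pos: [0.4433, 0.0774, 0.0106]
ee_rot: [0.0, 0.998, -0.069, -0.0]
contact_force: [-0.5, 0.0, 0.7]
opening: 0.004
finger_force: 0.0
```

```bash
python3 go.py -75 3 10
python3 - <<'E'
from h import *
p,d=viewer.camera("scene");cv2.imwrite("pics/s4.png",cv2.resize(p[215:315,200:340],None,fx=5,fy=5))
E
```

```text
clk 8.95 tcp [0.4433 0.0774 0.0106] local -140.1 1.6 F [-0.54  0.01  0.71] open 0.004
shift/0.2 [ 0.326 -0.008  0.003]
turn/0.5 [ 0.     0.    -0.003]
```

View pics/s4.png

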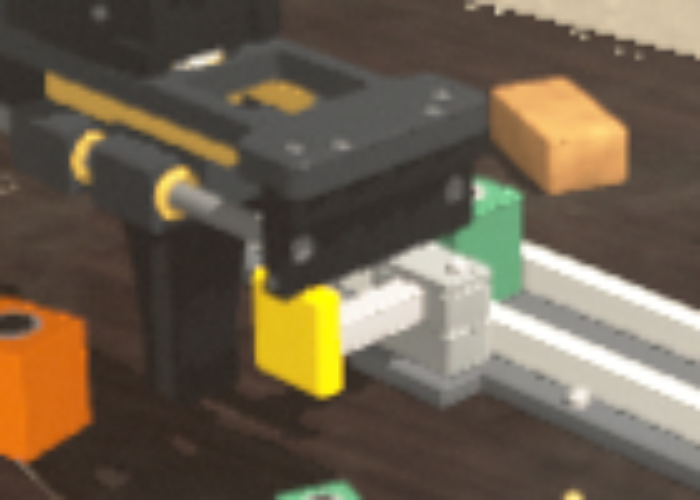

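Run:
```python
from h import *
p,d=viewer.camera("scene");c=viewer.calibration("scene");P=pts(d,c);A=rot(c['attitude']).as_matrix()
for z in(10,34):
    q=A.T@(np.r_[O-.140*X+.0016*Y,z/1e3]-c['eye']);print(z,((c['fx']*q[0]/q[2]+c['cx']-200)*5).round(),((c['fy']*q[1]/q[2]+c['cy']-215)*5).round())
for x,y in[(160,300),(180,330),(180,360),(180,385),(215,330),(215,360),(215,380),(215,400),(265,330),(300,350)]:
    v,u=215+y//5,200+x//5;t=P[v,u,:2]-O;print(x,y,p[v,u],(t@X*1e3).round(),(t@Y*1e3).round(),(P[v,u,2]*1e3).round())
```

```text
10 195.0 451.0
34 192.0 382.0
160 300 [48 52 58] -150.0 3.0 65.0
180 330 [40 45 50] -152.0 -9.0 60.0
180 360 [40 44 52] -152.0 -8.0 49.0
180 385 [37 41 49] -151.0 -6.0 40.0
215 330 [44 49 54] -136.0 -6.0 53.0
215 360 [35 41 47] -140.0 -10.0 46.0
215 380 [34 38 46] -137.0 -5.0 36.0
215 400 [40 47 60] -101.0 39.0 -0.0
265 330 [ 24 191 229] -101.0 13.0 34.0
300 350 [ 28 193 232] -101.0 -5.0 33.0
```

Call:
carry_out(plan=[{"x":0.05,"y":-0.008,"z":0.01,"ax":0,"ay":0,"az":0,"grip":-1},{"x":0.1,"y":-0.008,"z":0.01,"ax":0,"ay":0,"az":0,"grip":-1},{"x":0.13,"y":-0.008,"z":0.01,"ax":0,"ay":0,"az":0,"grip":-1},{"x":0.155,"y":-0.008,"z":0.01,"ax":0,"ay":0,"az":0,"grip":-1},{"x":0.18,"y":-0.008,"z":0.01,"ax":0,"ay":0,"az":0,"grip":-1},{"x":0.205,"y":-0.008,"z":0.01,"ax":0,"ay":0,"az":0,"grip":-1},{"x":0.23,"y":-0.008,"z":0.01,"ax":0,"ay":0,"az":0,"grip":-1},{"x":0.255,"y":-0.008,"z":0.01,"ax":0,"ay":0,"az":0,"grip":-1},{"x":0.28,"y":-0.008,"z":0.01,"ax":0,"ay":0,"az":0,"grip":-1},{"x":0.3,"y":-0.008,"z":0.01,"ax":0,"ay":0,"az":0,"grip":-1},{"x":0.315,"y":-0.008,"z":0.01,"ax":0,"ay":0,"az":0,"grip":-1},{"x":0.325,"y":-0.008,"z":0.01,"ax":0,"ay":0,"az":0,"grip":-1}])

```text
clock: 10.25
ee_pos: [0.5071, 0.0703, 0.0083]
ee_rot: [-0.0, 0.998, -0.069, -0.0]
contact_force: [-2.0, 0.2, 0.0]
opening: 0.006
finger_force: 0.8
```

```bash
python3 go.py -70 3 8
```

```text
clk 10.25 tcp [0.5071 0.0703 0.0083] local -75.9 3.3 F [-1.95  0.17  0.04] open 0.006
shift/0.2 [0.03  0.001 0.002]
turn/0.5 [-0.     0.    -0.003]
```

The bolt is sliding at about 2 N. I'll continue in small steps until it seats.

Call:
carry_out(plan=[{"x":0.01,"y":0,"z":0,"ax":0,"ay":0,"az":0,"grip":-1},{"x":0.02,"y":0,"z":0,"ax":0,"ay":0,"az":0,"grip":-1}])

```text
clock: 10.45
ee_pos: [0.5109, 0.0698, 0.0083]
ee_rot: [-0.0, 0.998, -0.069, -0.0]
contact_force: [-1.6, 0.3, -1.9]
opening: 0.006
finger_force: 0.8
```

Call:
carry_out(plan=[{"x":0.005,"y":0,"z":0,"ax":0,"ay":0,"az":0,"grip":-1},{"x":0.009,"y":0,"z":0,"ax":0,"ay":0,"az":0,"grip":-1}])

```text
clock: 10.65
ee_pos: [0.5128, 0.0695, 0.0084]
ee_rot: [0.0, 0.998, -0.069, -0.0]
contact_force: [-1.4, 0.7, -1.1]
opening: 0.002
finger_force: 0.8
```

Call:
carry_out(plan=[{"x":0.004,"y":0,"z":0,"ax":0,"ay":0,"az":0,"grip":-1},{"x":0.007,"y":0,"z":0,"ax":0,"ay":0,"az":0,"grip":-1}])

```text
clock: 10.85
ee_pos: [0.5139, 0.0694, 0.0084]
ee_rot: [0.0, 0.998, -0.069, -0.0]
contact_force: [-3.4, 1.5, 0.7]
opening: 0.004
finger_force: 1.7
```

Call:
carry_out(plan=[{"x":0.004,"y":0,"z":0,"ax":0,"ay":0,"az":0,"grip":-1},{"x":0.006,"y":0,"z":0,"ax":0,"ay":0,"az":0,"grip":-1}])

```text
clock: 11.05
ee_pos: [0.5138, 0.0693, 0.0083]
ee_rot: [0.0, 0.998, -0.069, -0.002]
contact_force: [-8.7, 0.2, 6.4]
opening: 0.002
finger_force: 4.2
```

Call:
carry_out(plan=[{"x":0.003,"y":0,"z":0,"ax":0,"ay":0,"az":0,"grip":-1},{"x":0.003,"y":0,"z":0,"ax":0,"ay":0,"az":0,"grip":-1}])

```text
clock: 11.25
ee_pos: [0.5138, 0.0694, 0.0083]
ee_rot: [0.0, 0.998, -0.069, -0.002]
contact_force: [-8.7, 1.2, 7.2]
opening: 0.006
finger_force: 4.8
```

```bash
python3 go.py
```

```text
clk 11.25 tcp [0.5138 0.0694 0.0083] local -69.2 3.2 F [-8.73  1.16  7.17] open 0.006
```

The bolt is home: 9 N with no motion, at the predicted -69 mm. I'll back off, lift, and move aside to check.

Call:
carry_out(plan=[{"x":-0.03,"y":0,"z":0,"ax":0,"ay":0,"az":0,"grip":-1},{"x":-0.15,"y":0,"z":0,"ax":0,"ay":0,"az":0,"grip":-1},{"x":-0.2,"y":0,"z":-0.1,"ax":0,"ay":0,"az":0,"grip":-1},{"x":-0.2,"y":0,"z":-0.35,"ax":0,"ay":0,"az":0,"grip":-1},{"x":-0.2,"y":0,"z":-0.6,"ax":0,"ay":0,"az":0,"grip":-1},{"x":-0.2,"y":0.25,"z":-0.8,"ax":0,"ay":0,"az":0,"grip":-1},{"x":-0.2,"y":0.5,"z":-0.8,"ax":0,"ay":0,"az":0,"grip":-1},{"x":-0.2,"y":0.75,"z":-0.8,"ax":0,"ay":0,"az":0,"grip":-1},{"x":-0.2,"y":1,"z":-0.8,"ax":0,"ay":0,"az":0,"grip":-1},{"x":-0.2,"y":1,"z":-0.8,"ax":0,"ay":0,"az":0,"grip":-1},{"x":-0.2,"y":1,"z":-0.8,"ax":0,"ay":0,"az":0,"grip":-1}])

```text
clock: 12.35
ee_pos: [0.449, -0.1253, 0.1689]
ee_rot: [0.0, 0.997, -0.071, 0.001]
contact_force: [0.5, 0.9, 0.4]
opening: 0.006
finger_force: 0.0
```

```bash
python3 go.py
python3 - <<'E'
from h import *
p=blue();cv2.imwrite("pics/t3.png",cv2.resize(p[160:375,195:455],None,fx=3,fy=2.79))
E
```

```text
clk 12.35 tcp [ 0.449  -0.1253  0.1689] local -106.8 -198.5 F [0.53 0.94 0.39] open 0.006
blue local 0.4 132.6 size (32.636497497558594, 31.575496673583984) goal y 131
```

View pics/t3.png

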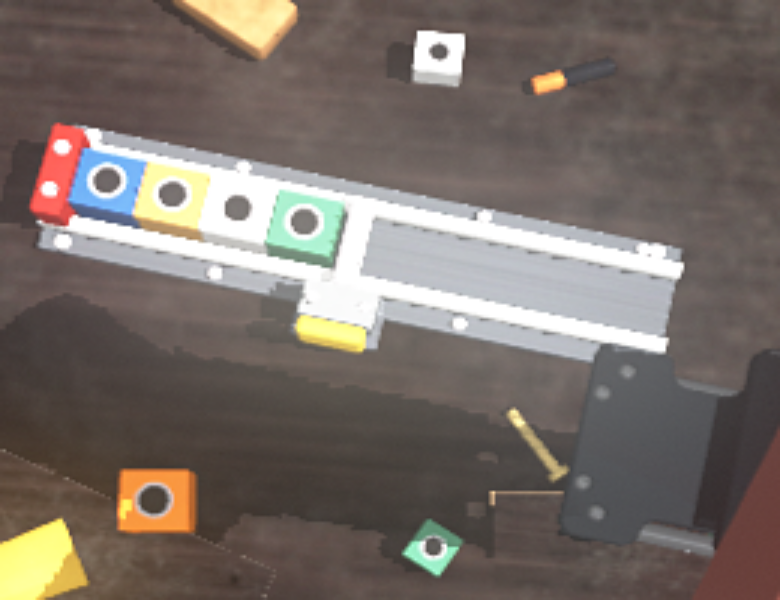

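The four spacers are closed up against the red stop. The bolt spans both strips behind the green block (crop ~352,240), with the tab near the housing (332,335). The cork block, battery and loose bolt are where they were. I'll hand in.

```bash
python3 -c "
from station import workorder;print(workorder.hand_in())"
```

```text
the job is handed in; nothing more can be done
None
```

The job is handed in at about 12 s of the 45 s: the four spacers are closed up against the red stop, the cross bolt is home behind the last one, and the final top view shows the cork block, battery and loose bolt not moved; no verdict was returned.

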